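# Feel the jig's cover plate down over its studs

### The arm

A 6-joint arm with a two-finger parallel gripper is mounted at the origin on a cart in front of the work surface, level with it; the furniture and walls round the work are solid. World frame = base frame: x ahead of the robot, y to its left, z up, the work surface at z = 0. Lengths are in m, angles in degrees, forces in N, time in s.
With the tool pointing down it reaches from about 0.25 to 0.725 m from the base axis. Payload 4 kg.
Tool frame: the origin (TCP) lies at the very end of the fingers, on their centre line; the grasp point (between the pads) lies 19 mm behind it; z points along the fingers, y is the line along which they close (so a half turn about z gives the same grasp; the last joint's range is limited). The gripper opens to 85 mm and grips with 20 to 120 N. Pads are 22 mm wide; open, the fingers measure 114 mm over their backs; the gripper's body (76 mm by 85 mm) begins 54 mm behind the grasp point. The pads swing forward as they close: fully open they stand 13 mm farther back than shut.
Start: joints at [63.656, 13.785, 0.286, 76.501, 0, 90], TCP at [0.222, 0.448, 0.231] pointing down, gripper open.
Joint ranges: [-155.79, 155.79], [-60.16, 107.12], [-62.33, 73.08], [-114, 123.19], [-81.49, 82.49], [-180, 180]. Speed limits (degrees/s): [159.86, 159.86, 180, 180, 180, 180].

### API

Orientations are given as [roll, pitch, yaw] about the fixed x, y, z axes, in that order (R = Rz(yaw) Ry(pitch) Rx(roll)).
In Python, from bench import move_to, move_l, movej, set_gripper, pause, ik, read_state, get_image, Unreachable, sign_off, recognise, trace gives the robot as it stands. The module is installed in compiled form; this text tells all that it offers. Calls block until the motion is done:
- move_to(position, orientation): joint-space move of the TCP to a pose.
- move_l(position, orientation=None, vel=0.15, threshold=None): straight line of the TCP; orientation=None keeps the orientation; vel is the mean speed in m/s. With threshold (N) it stops when the force on the tool has changed by that much, and returns True; else False.
- movej(angles): joint-space move.
- set_gripper(opening, grasp_force=None): opening from 0.0 (shut) to 1.0 (fully open); grasp_force is the grip in N (None keeps the last); returns when the fingers have stopped.
- pause(seconds).
- ik(position, orientation): joint angles nearest the present ones, or None.
- read_state(): the state.
- get_image(name): name is "side" or "top"; returns a dict with "img" (420x560x3 uint8, red, green, blue), "camera_matrix" (3x3 intrinsics, pixels), "rvec" (rotation vector, rad) and "tvec" (3), from world to camera coordinates, as OpenCV has them. Camera axes: x right, y down, z forward; pixel columns grow to the right and rows downward; lengths in m; the calibration is good to about 2 mm. A picture is of the moment at which its call begins. There is no depth.
A pose or a line that the arm cannot do raises Unreachable and nothing moves.
- sign_off(): hands the job in, once; it reports no verdict.
Trained networks look in a picture, given as the dict that the camera call returned (one of the last four; its "shot" number tells which), for a name from the list of things; names that differ only in an ending like _2 or _b are one class to them, and where a whole thing is asked for, a point or a joint stands for the part that bears it (a point fixed in the world has none). Each returns a list of dicts, best first, with "score" (0 to 1); they miss things now and then, are a little off and sometimes report something else, mostly with a low value. They report only what shows in the picture. A call takes as long as a camera call.
- recognise(thing, picture): "position" ([x, y, z] in m, in world coordinates, good to about 4 mm: the middle of the surface that is visible of it).
- trace(thing, picture): "region" (420x560 bool, what is visible of it).
The state is a dict: "time_s": time; "q": joint angles; "qd": joint speeds; "effort": joint torques, N m; "position": TCP position; "tcp_rot": TCP orientation; "wrist_force": force on the tool from outside, world axes, zero at the start; "ft_torque": the same for the moment, N m; "opening": opening from 0.0 (shut) to 1.0 (fully open).
Only numpy, scipy, OpenCV 4.12 (cv2) and the standard library are available. Lean on these libraries where they do the work, as an engineer would, in place of code of your own. Each camera call takes 0.05 s, during which the arm holds its last target. There are 200 camera calls.

### The job

Pick up the steel cover plate with the red grip and fit it on the coupon jig. First set it down lightly on top of the two brass studs, well to one end so that the holes miss them, then slide it along the groove until you feel both holes drop over the studs; leave it released and lying flush, never pressing hard on the jig, and leave the other things where they are.

Things in the scene. Friction and masses are not known exactly. Their poses are not given: they have to be found in the camera images.
- cover: loose steel cover plate, 140 x 70 x 6 mm, 0.25 to 0.41 kg, lying flat. Origin: centre of its underside; x along its length, z up. Two round through holes, 13 mm wide, on its long centre line 35 mm either side of the centre; it fits either way round. A 22 mm round collar in the middle (up to 16 mm above the underside) carries the red sprung grip.
- grip_mid (a point): middle of the red grip: block 40 mm along the plate's x, 12 mm along its y, 30 mm tall; relaxed it spans 30 to 60 mm above the plate's underside (this point at 45). It slides straight down toward the plate on a spring: rigid below 3 N, then 0.6 N per mm, hard stop after 12 mm (10 N). A carried plate hangs with the grip at its upper stop.
- jig: fixed aluminium coupon jig, 170 x 84 mm, two black lock-screw knobs on its -y side reach 54 mm from the centre. Origin: centre of its underside; x along its length, z up. A 24 mm wide groove along x holds a bar with two brass studs. More than 16 N on the jig damages it.
- deck (a point): centre of the jig's flat deck, 30 mm above its origin; the plate must lie on this deck. The studs: 10 mm thick, flat tips, 70 mm apart along jig x, on the centre line, 8 mm above the deck. Their bar is locked (holds 80 N) anywhere within 12 mm of the middle along jig x: so the seated plate's centre is up to 12 mm from this point along x, unmeasured.
- beaker: bystander: clear plastic beaker, 51 x 56 x 68 mm; origin at the centre of its foot.
- vial: bystander: small vial with a red cap, 25 mm wide, 47 mm tall; origin at the centre of its foot.
- buffer_bottle: bystander: white bottle with a yellow cap, 39 mm wide, 79 mm tall; origin at the centre of its foot.
- marker: bystander: lying white marker pen with a red cap, 135 mm long, 17 mm thick; origin at the middle of its underside.

How it is judged:
By the outcome, as a careful person would: the job done as asked, in the order asked, and still so for the second after the job is handed in, with the robot touching nothing.
It also fails if it takes over 54 s, if anything falls off the work surface, if the arm or the gripper's body presses on something with over 40 N, if the wrist force passes 120 N, or if a joint passes its speed limit or range.

## Working session

There is one attempt and no reset: what is moved stays moved. The work goes in short steps, each a Python script; the robot and the scene stay as the last script left them, time stands still between calls to the robot, and variables do not carry over. Pictures are saved under pics/ and viewed, on a budget of 10 in all, crops included, one or two more only if the job needs it, and the job is handed in when it is done.

```bash
mkdir -p pics; ls; python3 - <<'E'
from bench import *
import cv2,numpy as np
s=read_state();print(s['time_s'],s['wrist_force'],s['tcp_rot'],s['position'])
for n in("top","side"):
    p=get_image(n);cv2.imwrite(f"pics/{n}0.png",p["img"][:,:,::-1])
    np.savez(f"{n}0.npz",**{k:v for k,v in p.items()})
    R=cv2.Rodrigues(np.array(p["rvec"]))[0];print(n,"cam",-R.T@np.array(p["tvec"]).ravel())
    for t in("cover","grip_mid","jig","deck","beaker","vial","buffer_bottle","marker"):
        try: print(t,[(np.round(d["position"],4).tolist(),round(d["score"],2)) for d in recognise(t,p)][:2])
        except Exception as e: print(t,e)
E
```

```text
pics
0.0 [ 0.11694325 -0.27690493  0.4801579 ] [-1.79880244e+02  1.35003459e-03  1.53654516e+02] [0.22160151 0.44749178 0.23042763]
top cam [0.34905026 0.12428066 1.13007694]
cover [([0.4958, 0.2804, 0.0056], 0.72)]
grip_mid [([0.4967, 0.28, 0.0608], 0.41)]
jig [([0.4714, -0.0114, 0.0303], 0.63), ([0.6948, -0.075, 0.038], 0.55)]
deck [([0.4721, -0.0081, 0.0344], 0.56)]
beaker [([0.694, -0.0761, 0.0325], 0.74)]
vial []
buffer_bottle [([0.6618, 0.2506, 0.0607], 0.65)]
marker [([0.3536, 0.0751, 0.0143], 0.85)]
side cam [ 0.50483542 -0.52585591  0.63826384]
cover [([0.5032, 0.2731, 0.003], 0.78)]
grip_mid [([0.4999, 0.2794, 0.0479], 0.57)]
jig [([0.4748, -0.0225, 0.0355], 0.96)]
deck [([0.4723, -0.02, 0.0328], 0.69), ([0.6701, 0.2414, 0.047], 0.21)]
beaker [([0.6932, -0.0844, 0.0434], 0.69)]
vial [([0.67, 0.1207, 0.0341], 0.63)]
buffer_bottle [([0.6727, 0.2416, 0.0491], 0.6)]
marker [([0.3551, 0.0645, 0.0117], 0.93), ([0.4771, -0.0221, 0.0355], 0.38)]
```

```bash
python3 -c "
import cv2,numpy as np
a=cv2.imread('pics/top0.png');b=cv2.imread('pics/side0.png')
cv2.imwrite('pics/both0.png',cv2.resize(np.vstack([a,b]),None,fx=.7,fy=.7))"
```

```text
(no output)
```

View pics/top0.png

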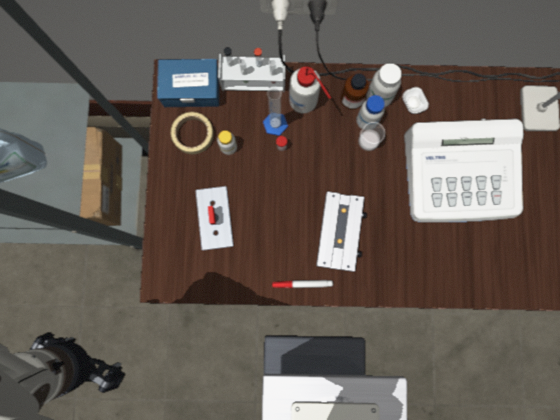

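View pics/side0.png

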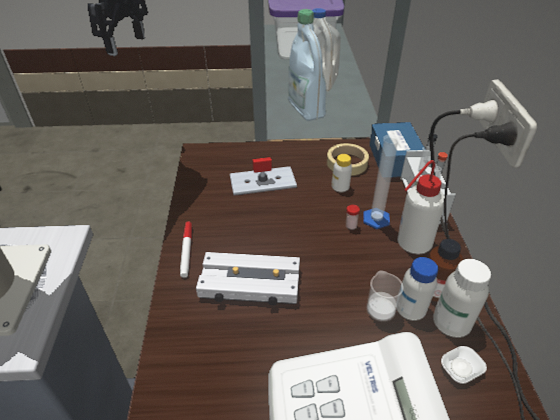

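Top view: cover at about (214,217) with its red grip, jig at (341,231) with knobs on the right (-y) side, and brass studs near (343,211) and (338,243). In the side view the studs are at (236,269) and (277,272). Next I'll fit poses to the silhouettes.

```bash
cat > fit.py <<'E'
import cv2,numpy as np
from scipy.optimize import minimize
def proj(p,X): return cv2.projectPoints(np.float64(X),np.float64(p["rvec"]),np.float64(p["tvec"]),np.float64(p["camera_matrix"]),None)[0].reshape(-1,2)
def ray(p,uv,z):
    R=cv2.Rodrigues(np.float64(p["rvec"]))[0];c=-R.T@np.float64(p["tvec"]).ravel()
    d=R.T@np.linalg.inv(p["camera_matrix"])@np.array([uv[0],uv[1],1.]);return c+d*(z-c[2])/d[2]
def box(x,y,a,L,W,z0,z1):
    c,s=np.cos(a),np.sin(a)
    return [[x+c*u-s*v,y+s*u+c*v,z] for u in(-L/2,L/2) for v in(-W/2,W/2) for z in(z0,z1)]
def fit(views,masks,x0,L,W,z0,z1):
    K=8
    def cost(q):
        t=0
        for p,m in zip(views,masks):
            h=cv2.convexHull(np.float32(proj(p,box(*q[:2],q[2]/100,L,W,z0,z1))))
            im=np.zeros((420*4,560*4),np.uint8)
            cv2.fillConvexPoly(im,np.int32(np.round((h*4+1.5)*16)),255,cv2.LINE_AA,4)
            t+=np.abs(cv2.resize(im,(560,420),interpolation=cv2.INTER_AREA)/255.-m).sum()
        return t
    best=minimize(cost,x0,method="Nelder-Mead",options=dict(initial_simplex=np.array(x0)+np.array([[0,0,0],[.006,0,0],[0,.006,0],[0,0,6]]),xatol=1e-4,fatol=.1))
    return best.x[:2],np.degrees(best.x[2]/100),best.fun
E
python3 - <<'E'
from bench import *
from fit import *
V={n:get_image(n) for n in("top","side")}
M={}
for t in("cover","jig"):
    for n in V:
        r=trace(t,V[n]);print(t,n,[(d["score"],int(d["region"].sum())) for d in r]);M[t,n]=r[0]["region"].astype(float) if r else None
for t,x0,d in(("cover",[.497,.278,8],(.14,.07,0,.006)),("jig",[.472,-.012,-6],(.17,.084,0,.03))):
    m={}
    for n in V:
        k=np.uint8(M[t,n]);k=cv2.morphologyEx(k,cv2.MORPH_CLOSE,np.ones((7,7)))
        if t=="jig":k=cv2.morphologyEx(k,cv2.MORPH_OPEN,np.ones((7,7)))
        m[n]=k.astype(float)
    for ns in(["top"],["side"],["top","side"]):
        print(t,ns,fit([V[n] for n in ns],[m[n] for n in ns],x0,*d))
# brass + red grip
for n in V:
    hsv=cv2.cvtColor(V[n]["img"],cv2.COLOR_RGB2HSV)
    for nm,lo,hi,z,key in(("brass",(15,110,90),(32,255,255),.038,"jig"),):
        k=cv2.inRange(hsv,lo,hi)*cv2.dilate(np.uint8(M[key,n]),np.ones((9,9)))
        c,l,st,ce=cv2.connectedComponentsWithStats(k)
        for i in range(1,c):
            if st[i,4]>3: print(n,nm,st[i,4],ce[i].round(1),ray(V[n],ce[i],z).round(4))
    k=cv2.inRange(hsv,(0,150,80),(8,255,255));k[:, :]*=cv2.dilate(np.uint8(M["cover",n]),np.ones((25,25)))
    ys,xs=np.nonzero(k);print(n,"red",len(xs),xs.mean(),ys.mean(),ray(V[n],(xs.mean(),ys.mean()),.055))
a=V["top"]["img"][185:275,190:370];b=V["side"]["img"][150:310,190:310]
a=cv2.resize(a,(540,270),interpolation=2);b=cv2.resize(b,(420,560),interpolation=2)
o=np.zeros((560,960,3),np.uint8);o[:270,:540]=a;o[:,540:]=b
cv2.imwrite("pics/z.png",cv2.resize(o,(800,467))[:,:,::-1])
E
```

```text
cover top [(0.74, 1782)]
cover side [(0.68, 1626)]
jig top [(0.56, 2874)]
jig side [(0.73, 4426), (0.21, 591)]
cover ['top'] (array([0.50246684, 0.28127742]), np.float64(8.667375932533634), np.float64(85.45882352941176))
cover ['side'] (array([0.50197894, 0.28356726]), np.float64(8.908687961240934), np.float64(292.24313725490197))
cover ['top', 'side'] (array([0.50238363, 0.28184372]), np.float64(8.339334807679787), np.float64(406.4))
jig ['top'] (array([ 0.47445327, -0.00949635]), np.float64(-7.452400836738904), np.float64(106.67843137254903))
jig ['side'] (array([ 0.47462485, -0.00540412]), np.float64(-6.163707292429412), np.float64(371.5882352941177))
jig ['top', 'side'] (array([ 0.47454693, -0.00879849]), np.float64(-7.074972629490114), np.float64(532.6313725490196))
top brass 14 [343.5 210.3] [ 0.5199 -0.0144  0.038 ]
top brass 14 [339.3 240.5] [ 0.4512 -0.005   0.038 ]
top red 85 211.51764705882354 214.85882352941175 [0.50122109 0.280508   0.055     ]
side brass 26 [235.2 269.5] [ 0.4502 -0.0087  0.038 ]
side brass 28 [275.5 272.3] [ 0.5192 -0.0182  0.038 ]
side red 250 261.804 164.076 [0.5010856  0.27067706 0.055     ]
```

View pics/z.png

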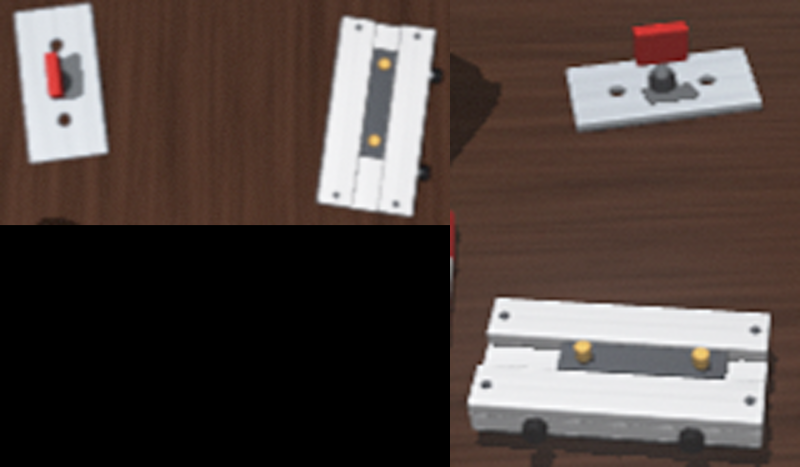

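Crops confirm the layout. The studs' mid-point is near (0.485,-0.011), about 11 mm toward +x along the jig, and the jig yaw is about -7.5°. The cover is at (0.502,0.282) with yaw 8.6°. Grasping now.

```bash
python3 - <<'E'
from bench import *
import numpy as np,cv2
o=[180,0,8.6]; p=[.502,.2815]
move_to(p+[.16],o)
move_l(p+[.028],vel=.12,threshold=8)
print(read_state()['position'],read_state()['wrist_force'])
set_gripper(0.0,60)
s=read_state();print(s['time_s'],s['position'],s['wrist_force'],s['ft_torque'],s['opening'])
move_l([.502,.2815,.11],vel=.1); pause(.3)
s=read_state();print(s['time_s'],s['q'],s['position'],s['wrist_force'],s['ft_torque'],s['opening'])
a=[get_image(n)["img"] for n in("top","side")]
im=np.vstack([cv2.resize(a[0][120:300,120:320],(600,540)) [:300],cv2.resize(a[1][60:220,180:380],(600,480))[:300]])
cv2.imwrite("pics/g.png",im[:,:,::-1])
E
```

```text
[0.50269737 0.28190377 0.02887934] [0.60191455 0.81463299 0.03682803]
6.7333 [0.50200953 0.28163989 0.0282535 ] [-1.13255263  0.6624673   2.3703104 ] [-0.00063132  0.14943988 -0.0547711 ] 0.13376931580078044
8.0 [ 2.92823148e+01  2.66955260e+01  2.60461625e-01  6.36228243e+01
  3.65491918e-04 -1.59317993e+02] [0.50173674 0.28136014 0.10943641] [-0.07345153  0.544479   -2.30925006] [ 0.02823747  0.00610449 -0.00790757] 0.13239038599751857
```

View pics/g.png

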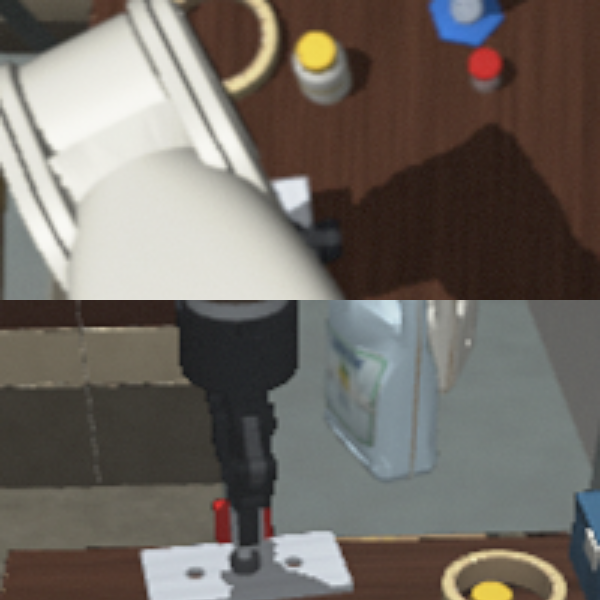

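Grasp is good: the plate hangs level under the fingers in the side crop, with holes at about (195,573) and (293,562). Next: carry it over and set it down 24 mm short of the studs.

```bash
cat > c.py <<'E'
from bench import *
import numpy as np,cv2
A=-7.5; S=np.array([.4852,-.0107]); u=np.array([np.cos(np.radians(A)),np.sin(np.radians(A))]); v=np.array([-u[1],u[0]])
O=[180,0,A]
def P(d,l,z): return [*(S+d*u+l*v),z]
def st(t=""):
    s=[read_state()]
    for _ in range(4): pause(.02); s.append(read_state())
    f=np.mean([k['wrist_force'] for k in s],0); m=np.mean([k['ft_torque'] for k in s],0); p=s[-1]['position']; d=p[:2]-S
    print(t,"t%.2f"%s[-1]['time_s'],"d %.2f l %.2f z %.2f mm"%(d@u*1e3,d@v*1e3,p[2]*1e3),"F u%.2f v%.2f z%.2f"%(f[:2]@u,f[:2]@v,f[2]),"M",m.round(3),flush=True)
    return f
E
python3 - <<'E'
from c import *
move_l([.502,.2815,.125],vel=.12)
move_l(P(-.024,0,.125),O,vel=.15)
move_l(P(-.024,0,.078),vel=.08); pause(.3); st("above")
print(read_state()['tcp_rot'])
print(move_l(P(-.024,0,.055),vel=.012,threshold=2.0)); pause(.1); st("touch")
p=get_image("side");cv2.imwrite("pics/t.png",cv2.resize(p["img"][190:330,160:340],(720,560),interpolation=2)[:,:,::-1])
E
```

```text
above t11.57 d -23.76 l 0.01 z 78.35 mm F u0.00 v-0.10 z-2.48 M [-0.014  0.014 -0.005]
[-1.79995120e+02 -4.15643748e-02 -7.49962591e+00]
True
touch t12.82 d -24.10 l -0.01 z 65.61 mm F u1.58 v0.12 z3.03 M [-0.011 -0.392 -0.011]
```

View pics/t.png

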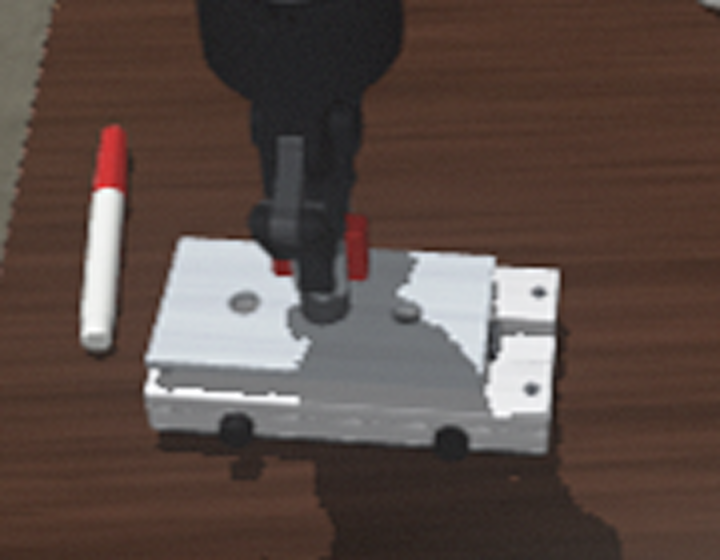

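Plate is resting on the stud tips at z=65.6 mm as expected, and both holes are left of the studs. Pressing lightly into the spring and sliding toward +x.

```bash
python3 - <<'E'
from c import *
move_l(P(-.024,0,.0625),vel=.02); f0=st("press")
move_l(P(-.010,0,.0625),vel=.02); f0=st("slid")
d=-.010
while d<.0055:
    d+=.0012
    move_l(P(d,0,.0625),vel=.012); f=st()
    if f[2]<f0[2]-2.5 or abs(f[:2]@u-f0[:2]@u)>5: print("event");break
E
```

```text
press t13.22 d -24.08 l -0.00 z 62.51 mm F u-0.31 v0.49 z4.66 M [ 0.011 -0.1    0.01 ]
slid t14.14 d -12.94 l -0.17 z 61.57 mm F u-4.75 v-0.01 z5.15 M [ 0.1    0.787 -0.006]
 t14.46 d -11.86 l -0.20 z 61.53 mm F u-4.74 v-0.09 z5.83 M [ 0.113  0.864 -0.005]
 t14.78 d -10.72 l -0.20 z 61.51 mm F u-5.33 v-0.07 z5.64 M [0.124 0.854 0.   ]
 t15.09 d -9.53 l -0.19 z 61.53 mm F u-5.26 v-0.19 z5.45 M [ 0.102  0.889 -0.003]
 t15.41 d -8.34 l -0.20 z 61.52 mm F u-5.01 v0.03 z5.88 M [0.109 0.863 0.006]
 t15.72 d -7.17 l -0.19 z 61.51 mm F u-5.04 v-0.09 z5.42 M [0.111 0.883 0.008]
 t16.04 d -5.92 l -0.20 z 61.51 mm F u-5.30 v-0.21 z5.44 M [ 0.11   0.898 -0.012]
 t16.36 d -4.72 l -0.21 z 61.53 mm F u-5.17 v-0.01 z5.46 M [0.099 0.922 0.016]
 t16.68 d -3.59 l -0.22 z 61.48 mm F u-5.10 v-0.36 z4.87 M [0.102 0.921 0.015]
 t16.99 d -2.23 l -0.20 z 61.53 mm F u-4.62 v0.01 z5.29 M [0.119 0.888 0.043]
 t17.31 d 1.26 l -0.13 z 61.56 mm F u-0.11 v-0.00 z-2.93 M [ 0.004 -0.009 -0.   ]
event
```

Drop felt: lateral force went from -4.6 to 0 and Fz to -2.9, so the plate hangs around the studs. Lowering it onto the deck (expected at z≈57.5).

```bash
python3 - <<'E'
from c import *
print(move_l(P(.0012,0,.0545),vel=.012,threshold=2.2)); pause(.1); f=st("deck")
# play check, gentle
p=get_image("side");cv2.imwrite("pics/d.png",cv2.resize(p["img"][190:330,160:340],(720,560),interpolation=2)[:,:,::-1])
E
```

```text
True
deck t17.93 d 1.59 l 0.02 z 57.69 mm F u1.51 v0.55 z2.91 M [-0.015 -0.404  0.011]
```

View pics/d.png

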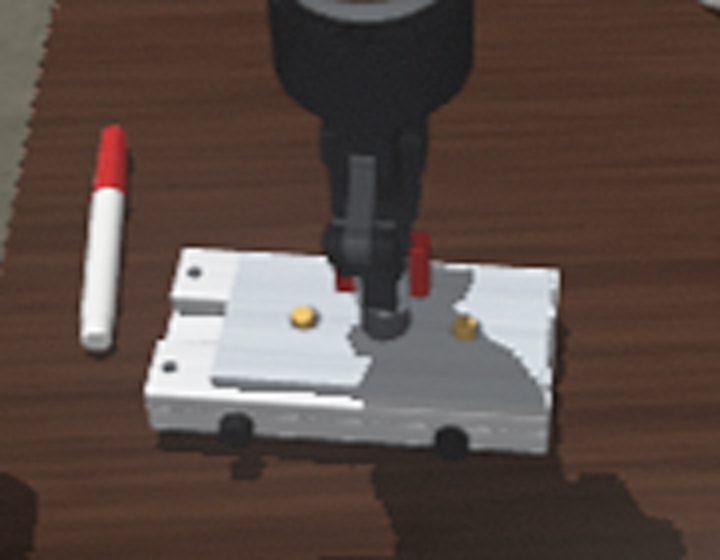

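Both studs show through the holes at (302,317) and (464,328). The drop was 7.9 mm and the plate lies on the deck. Releasing and withdrawing.

```bash
python3 - <<'E'
from c import *
from fit import ray
set_gripper(.7); st("open"); p=read_state()['position']
move_l([p[0],p[1],.20],vel=.1); st("up"); print(read_state()['opening'])
move_to([.222,.30,.25],[180,0,60]); pause(.3)
V={n:get_image(n) for n in("top","side")}
for n in V:
    print(n,[(t,[np.round(d["position"],4).tolist() for d in recognise(t,V[n])][:1]) for t in("cover","grip_mid","beaker","vial","buffer_bottle","marker")])
a=cv2.resize(V["top"]["img"][180:280,280:400],(432,360),interpolation=2);b=cv2.resize(V["side"]["img"][220:320,170:340],(612,360))
cv2.imwrite("pics/f.png",cv2.resize(np.hstack([a,b]),(800,276))[:,:,::-1]); st()
E
```

```text
open t18.57 d 0.09 l -0.15 z 56.75 mm F u-0.11 v-0.28 z0.06 M [-0.002 -0.005  0.033]
up t20.22 d -0.34 l -0.19 z 199.31 mm F u-0.06 v-0.17 z-0.05 M [ 0.002  0.008 -0.004]
0.6971857779851841
top [('cover', [[0.482, -0.0084, 0.0348]]), ('grip_mid', [[0.4838, -0.0063, 0.0926]]), ('beaker', [[0.6963, -0.0796, 0.0356]]), ('vial', [[0.6728, 0.1263, 0.0455]]), ('buffer_bottle', []), ('marker', [[0.3529, 0.0762, 0.0151]])]
side [('cover', [[0.4895, -0.0146, 0.0348]]), ('grip_mid', [[0.4872, -0.0159, 0.0794]]), ('beaker', [[0.6931, -0.0834, 0.0423]]), ('vial', [[0.6706, 0.1211, 0.0336]]), ('buffer_bottle', [[0.6735, 0.2423, 0.0464]]), ('marker', [[0.355, 0.0643, 0.0112]])]
 t26.26 d -301.49 l 273.68 z 249.99 mm F u-0.07 v0.14 z0.28 M [ 0.014  0.018 -0.005]
```

View pics/f.png

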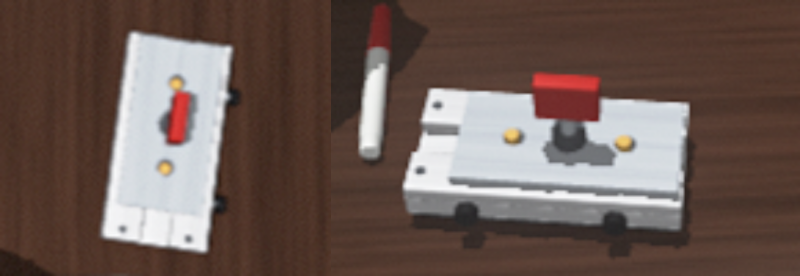

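The plate lies flush with both studs through the holes, seen in the top view at (176,83) and (166,168) and in the side view at (512,135) and (624,142). The grip is free.

```bash
python3 -c "
from bench import *
sign_off()"
```

```text
the job is handed in; nothing more can be done
```

The cover plate is seated on the jig, flush on the deck and released, and I handed the job in at about 26 s of the 54 s allowed.

- **Placing:** I gripped the plate by the red grip and set it down on the stud tips 24 mm short of the studs, stopping at first contact. The wrist read about 3 N, which puts about 5.5 N on the jig with the plate's weight.
- **Sliding:** I slid it toward jig +x at about 5–6 N on the grip. The drop was clear: the sideways force fell from -4.6 to 0 N and the vertical force from 5.3 to -2.9 N. Going by the readings between moves, the jig took no more than about 9 N against the 16 N limit.
- **Seating:** I lowered it until it touched the deck, 7.9 mm below the stud-top contact (8 mm expected), then opened the gripper and backed away.

**Last checks:** both cameras show the two studs through the holes and the plate flush. The wrist force is near zero. The marker, beaker and vial are where they were to within a few millimetres. The buffer bottle is too in the side view, but the network missed it in the final top view. The two cameras' plate positions differ by about 6–8 mm, which is more than the networks' stated 4 mm, so I relied on the force readings and the visible studs instead.

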